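# Put the counter things back in their rests

## Task

Tidy the front of the counter for closing: put the salt shaker, the rubber stamp, the folded spectacles and the tasting spoon that lie about there each into the wooden rest made for its outline: shaker in the round one, stamp in the short tray, spectacles in the longest tray, spoon in the dogbone-shaped one with open sides. Each should sit fully down on the floor of its rest, the shaker, stamp and spectacles standing upright as you found them and the spoon flat. Leave the coffee cup and the sugar dish where they stand.

Things in the scene. Friction and masses are not known exactly. Their poses are not given: they have to be found in the camera images.
- shaker: Salt shaker on the open front part of the counter (another at the very back by the laptop stays), clear glass body with a steel cap, standing upright: 39 mm diameter, 76 mm tall, straight enough to grip round the body (39 mm wide up to 56 mm height). Origin: centre of its underside; z up.
- stamp: Rubber stamp on the open front part of the counter (another at the very back by the laptop stays), standing on its black foot, turned brown wooden handle upright: foot 22 mm (x) by 44 mm (y), 12 mm high; handle about 24 mm thick, from 12 to 66 mm height. Origin: centre of its underside; z up, y along the foot's long side.
- spectacles: Folded reading glasses with a thin black frame, standing on their lower edge: 18 mm thick (x), 122 mm long (y), 34 mm tall; grip them across the thickness at the middle. Origin: centre of the underside; z up, y along the length.
- spoon: Small white porcelain tasting spoon lying by itself on the counter (not the one lying on the dish stack): 21 mm wide (x), 79 mm long (y), 14 mm high. Grip it across its width at the middle. Origin: centre of the underside; z up, y along the length.
- round_rest: Fixed round wooden rest for the shaker: 72 mm outer diameter, round well 56 mm across; floor 5 mm above the counter, rim 14 mm above it. Origin: centre of its underside, on the counter; z up.
- short_rest: Fixed small rectangular wooden tray for the stamp: outside 50 mm (x) by 70 mm (y), inside 40 by 60 mm; floor 5 mm above the counter, rim 14 mm. Origin: centre of its underside, on the counter; y along its long side.
- long_rest: Fixed long narrow wooden tray, the longest of the rests, for the spectacles: outside 46 mm (x) by 148 mm (y), inside 36 by 138 mm; floor 5 mm above the counter, rim 14 mm. Origin: centre of its underside, on the counter; y along its length.
- notched_rest: Fixed wooden rest for the spoon, dogbone outline, 106 mm long (y): two end cradles 48 mm wide (x), joined by a bar 26 mm wide, level with their floor; sides open for the fingers over 58 mm. Inside 96 mm long, 38 mm wide between the cheeks; floor 5 mm above the counter, cradle rims 14 mm. Origin: centre of its underside, on the counter; y along its length.
- sugar_dish: Bystander: little glass dish of lump sugar, 74 mm across, 30 mm tall, loose. Origin: centre of its underside.
- coffee_cup: Bystander: large white coffee cup with a handle, 106 mm across (136 mm with the handle), 63 mm tall, loose. Origin: at its underside, 15 mm from the bowl's centre towards the handle, which points to its -y.
Things that resemble listed ones, but are neither listed nor needed, are in the scene too. What is shaped like the short_rest but purple is not meant.

How it is judged:
By the outcome, as a careful person would: the job done as asked, in the order asked, and still so for the second after the job is handed in, with the robot touching nothing.
It also fails if it takes over 106 s, if anything falls off the work surface, if the arm or the gripper's body presses on something with over 40 N, if the wrist force passes 120 N, or if a joint passes its speed limit or range.

## Robot

A 6-joint arm with a two-finger parallel gripper is mounted at the origin on a cart in front of the work surface, level with it; the furniture and walls round the work are solid. World frame = base frame: x ahead of the robot, y to its left, z up, the work surface at z = 0. Lengths are in m, angles in degrees, forces in N, time in s.
With the tool pointing down it reaches from about 0.3 to 0.825 m from the base axis. Payload 5.4 kg.
Tool frame: the origin (TCP) lies at the very end of the fingers, on their centre line; the grasp point (between the pads) lies 19 mm behind it (pinch_z is the y of the grasp point in the tool frame, in m); y points along the fingers, x is the direction in which the jaws open and shut, and the axes are right-handed (so a half turn about y gives the same grasp; the last joint's range is limited). The gripper opens to 92 mm and grips with 3 to 60 N. Pads are 20 mm wide; open, the fingers measure 128 mm over their backs; the gripper's body (75 mm by 189 mm) begins 69 mm behind the grasp point.
Start: joints at [-80.105, 9.076, 91.501, -0, 79.423, -12.038], TCP at [0.215, -0.533, 0.182] pointing down, gripper open.
Joint ranges: [-166.64, 166.64], [-54.1, 131.32], [10.49, 154.53], [-73.88, 253.88], [9.74, 151.15], [-171.62, 171.62]. Speed limits (degrees/s): [147.25, 147.25, 180, 180, 180, 180].

## Interface

Orientations are given as [roll, pitch, yaw] about the fixed x, y, z axes, in that order (R = Rz(yaw) Ry(pitch) Rx(roll)).
In Python, from workcell import observe, read_camera, hand_in, recognise, masks_of, pinpoint, pinch_z gives the robot as it stands.
- The arm moves only by the shell command python3 -m creep 'ROWS' [FORCE]. ROWS is JSON, one flat list of numbers, 7 for each row, row after row: the opening, from -1 (shut) to 1 (fully open), then the shift along the tool's x, y, z in mm, then the turn, a rotation vector about the tool's x, y, z in rad. A call has exactly 5 rows; each row shifts and turns the commanded pose from where the row before left it, along the tool's axes as they then stand; what a row does not reach is not made up. A row lasts 1/8 s, in which the tool goes at most 62.5 mm and 10.7 degrees, less where a joint would pass 70% of its speed; a pose out of reach is approached as far as the arm can. A call is refused whole if a number of a shift passes 62.5 or a number of a turn 0.188, either way. A call with a gripper value outside its range is refused whole. The fingers move at their own pace and stop on an object; FORCE is the grip in N (left out, the last holds). Time passes only in rows, so rows that do not move let the fingers close, or fill a call up. It gives the time, the measured TCP pose, the force and the opening at its end, in the units of the state.
- observe(): the state, without advancing time (a new reading comes with each control period).
- read_camera(name): name is "side" or "top" or "wrist"; returns a dict with "pixels" (420x560x3 uint8, red, green, blue), "fovy" (degrees; the focal length in pixels is half the picture's height over the tangent of half this angle, whatever the lens; pixels are square), "cx", "cy" (the principal point, pixels), "world_from_camera" (4x4, takes a point from camera to world coordinates); the wrist camera has in their place "hand_eye" (4x4, takes a point from camera to tool coordinates, whose origin is the TCP and whose axes are the tool frame's). Camera axes: x right, y down, z forward; pixel columns grow to the right and rows downward; lengths in m; the calibration is good to about 2 mm. A picture is of the moment at which its call begins: read the wrist's pose just before it. There is no depth.
- hand_in(): hands the job in, once; it reports no verdict.
Trained networks look in the newest picture that a camera, given by its name, has taken for a name from the list of things; names that differ only in an ending like _2 or _b are one class to them, and where a whole thing is asked for, a point or a joint stands for the part that bears it (a point fixed in the world has none). Each returns a list of dicts, best first, with "conf" (0 to 1); they miss things now and then, are a little off and sometimes report something else, mostly with a low value. They report only what shows in the picture. A call takes as long as a camera call. They do not tell look-alikes from the thing itself.
- recognise(camera, thing): "xyz" ([x, y, z] in m, in the coordinates of the camera as it stood for that picture, good to about 4 mm: the middle of the surface that is visible of it).
- masks_of(camera, thing): "pixels" (420x560 bool, what is visible of it).
- pinpoint(camera, thing): "xyz" ([x, y, z] in m, in the coordinates of the camera as it stood for that picture, good to about 4 mm: a listed point, or the origin of a listed thing).
The state is a dict: "t": time; "q": joint angles; "joint_vel": joint speeds; "joint_efforts": joint torques, N m; "tool_pos": TCP position; "eef_rot": TCP orientation; "force": force on the tool from outside, world axes, zero at the start; "moment": the same for the moment, N m; "grip_width": finger opening in m.
Only numpy, scipy, OpenCV 4.12 (cv2) and the standard library are available. Lean on these libraries where they do the work, as an engineer would, in place of code of your own. Each camera call takes 0.05 s, during which the arm holds its last target. There are 200 camera calls.

## Working session

There is one attempt and no reset: what is moved stays moved. The work goes in short steps, Python scripts to look and compute and a shell command to move; the robot and the scene stay as the last step left them, time stands still between calls to the robot, and variables do not carry over. Pictures are saved under pics/ and viewed, on a budget of 14 in all, crops included, one or two more only if the job needs it, and the job is handed in when it is done.

```bash
mkdir -p pics; ls; python3 - <<'E'
from workcell import *
import cv2
print(observe(), pinch_z)
for n in ("top","side"):
    c=read_camera(n); cv2.imwrite(f"pics/{n}0.png",cv2.resize(c["pixels"][:,:,::-1],(800,600),interpolation=cv2.INTER_CUBIC))
    print(n,c["fovy"],c["cx"],c["cy"],c["world_from_camera"])
    W=c["world_from_camera"]
    import numpy as np
    W=np.array(W)
    for t in "shaker stamp spectacles spoon round_rest short_rest long_rest notched_rest sugar_dish coffee_cup".split():
        for d in pinpoint(n,t):
            print(t,round(d["conf"],2),np.round(W[:3,:3]@d["xyz"]+W[:3,3],3))
E
```

```text
pics
{'t': 0.0, 'q': array([-8.01058538e+01,  9.11164032e+00,  9.15704788e+01, -3.99507306e-05,
        7.94221828e+01, -1.20382803e+01]), 'joint_vel': array([-0.01885572,  0.03369501, -0.06377608,  0.00956456,  0.0070959 ,
       -0.0162093 ]), 'joint_efforts': array([-9.19063677e-04, -3.85579741e+01, -3.22105372e+01,  6.98173977e-02,
        3.78308538e-02, -1.69077939e-04]), 'tool_pos': array([ 0.21462869, -0.53272167,  0.18124368]), 'eef_rot': array([-89.97828463,   0.10201634, -68.06754683]), 'force': array([-0.5814673 ,  0.08006703,  0.48431056]), 'moment': array([0.02483837, 0.00635947, 0.06119066]), 'grip_width': 0.09220517199413845} -0.0187
top 46.376879915713474 283.5951880804508 208.15723606128077 [[ 0.0296857  -0.99137771  0.12762833  0.44659728]
 [-0.99920844 -0.03281509 -0.02248677  0.00635453]
 [ 0.02648101 -0.12685977 -0.99156712  1.15874594]
 [ 0.          0.          0.          1.        ]]
shaker 0.68 [ 0.442 -0.3    0.004]
shaker 0.42 [0.46  0.189 0.001]
stamp 0.68 [ 0.444 -0.131 -0.002]
spectacles 0.71 [ 0.458  0.188 -0.   ]
spectacles 0.49 [0.629 0.059 0.001]
s
[... 341 characters left out ...]
 208.16654721100764 [[ 9.99706559e-01 -1.92813506e-04  2.42231008e-02  5.51576476e-01]
 [-2.07831415e-02 -5.20525114e-01  8.53593385e-01 -8.29336985e-01]
 [ 1.24441479e-02 -8.53846338e-01 -5.20376377e-01  5.66710705e-01]
 [ 0.00000000e+00  0.00000000e+00  0.00000000e+00  1.00000000e+00]]
shaker 0.64 [ 0.441 -0.298 -0.001]
stamp 0.7 [ 0.442 -0.13   0.001]
spectacles 0.52 [ 0.461  0.189 -0.001]
spoon 0.66 [ 0.439  0.04  -0.001]
round_rest 0.56 [ 0.635  0.062 -0.003]
short_rest 0.62 [0.555 0.346 0.003]
short_rest 0.54 [ 0.577  0.224 -0.002]
long_rest 0.94 [ 0.561 -0.357 -0.004]
notched_rest 0.58 [ 0.645 -0.107 -0.003]
sugar_dish 0.74 [ 0.536 -0.191  0.002]
coffee_cup 0.75 [ 0.732 -0.248  0.001]
```

View pics/top0.png

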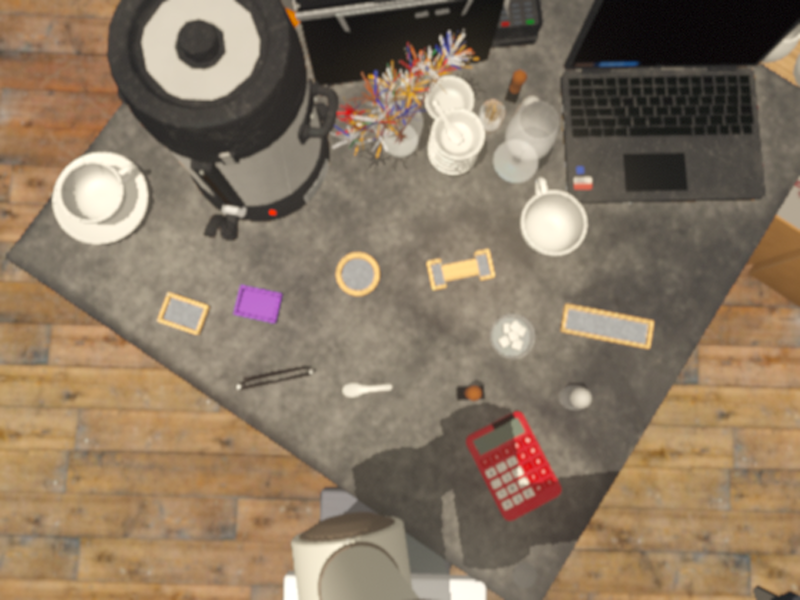

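View pics/side0.png

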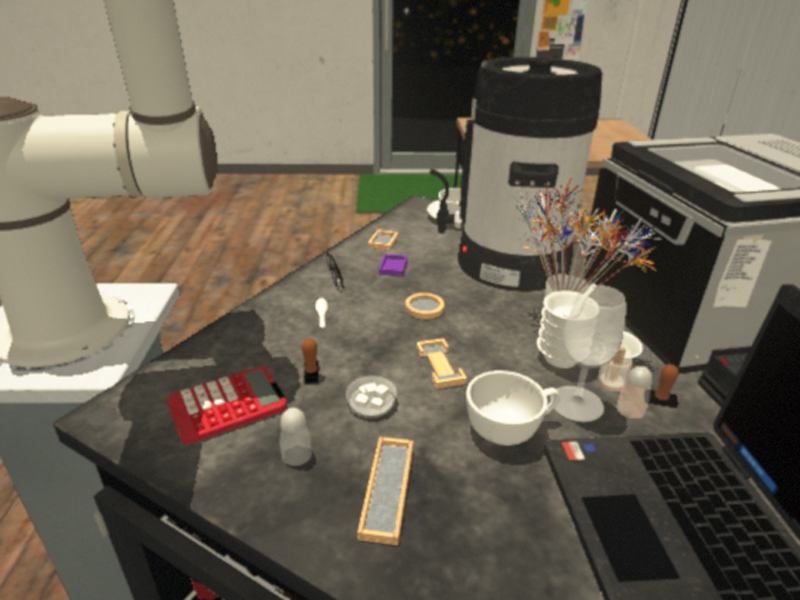

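The top view (800×600) shows the shaker at (579,397), stamp (471,392), spoon (367,389) and spectacles (275,377). The rests are round (357,273), notched (461,269), long (608,326) and short, in tan, (183,313). The purple look-alike is at (258,304), and the side view agrees. Next I'll measure the yaws.

```bash
cat >h.py <<'E'
from workcell import *
import numpy as np, cv2
from scipy.spatial.transform import Rotation as Ro
def snap(n):
    s=observe(); c=read_camera(n)
    if n=="wrist":
        T=np.eye(4); T[:3,:3]=Ro.from_euler("xyz",s["eef_rot"],degrees=True).as_matrix(); T[:3,3]=s["tool_pos"]
        c["W"]=T@np.array(c["hand_eye"])
    else: c["W"]=np.array(c["world_from_camera"])
    c["f"]=210/np.tan(np.radians(c["fovy"])/2); return c
def plane(c,uv,z):
    uv=np.atleast_2d(uv).astype(float)
    d=np.c_[(uv[:,0]-c["cx"])/c["f"],(uv[:,1]-c["cy"])/c["f"],np.ones(len(uv))]@c["W"][:3,:3].T
    o=c["W"][:3,3]; return (o+d*((z-o[2])/d[:,2])[:,None])[:,:2]
def rect(c,m,z):
    v,u=np.nonzero(m); p=plane(c,np.c_[u,v],z)
    (cx,cy),(w,h),a=cv2.minAreaRect((p*1000).astype(np.float32))
    if w>h: w,h,a=h,w,a-90     # a: direction of short side (x axis) from world x
    q=p-p.mean(0); e=np.linalg.eigh(q.T@q)[1][:,1]
    pca=np.degrees(np.arctan2(e[1],e[0]))-90
    f=lambda a:round((a+90)%180-90,1)
    return "ctr",round(cx),round(cy),"size",round(w),round(h),"xyaw",f(a),"pca",f(pca)
def look(n,things):
    c=snap(n)
    for t,z in things:
        for d in masks_of(n,t)[:2]: print("mask",t,round(d["conf"],2),*rect(c,d["pixels"],z))
        for d in pinpoint(n,t)[:2]: print("  pin",t,round(d["conf"],2),np.round(1000*(c["W"][:3,:3]@d["xyz"]+c["W"][:3,3])))
    return c
E
python3 - <<'E'
from h import *
look("top",[("stamp",.012),("spectacles",.02),("spoon",.01),("short_rest",.014),("long_rest",.014),("notched_rest",.014),("round_rest",.014)])
E
```

```text
mask stamp 0.75 ctr 441 -128 size 23 47 xyaw 1.7 pca 2.3
  pin stamp 0.48 [ 444. -132.    2.]
mask spectacles 0.49 ctr 458 189 size 18 115 xyaw 12.6 pca 10.6
  pin spectacles 0.7 [461. 188.   1.]
  pin spectacles 0.42 [ 730. -255.    2.]
mask spoon 0.55 ctr 441 40 size 18 74 xyaw 1.7 pca 5.2
  pin spoon 0.5 [440.  38.   2.]
mask short_rest 0.89 ctr 556 342 size 52 74 xyaw -16.3 pca -16.3
mask short_rest 0.68 ctr 575 222 size 49 72 xyaw -12.2 pca -13.4
  pin short_rest 0.81 [576. 221.  -2.]
  pin short_rest 0.79 [555. 342.   2.]
mask long_rest 0.57 ctr 556 -354 size 50 151 xyaw -9.5 pca -10.0
  pin long_rest 0.93 [ 558. -354.    4.]
  pin long_rest 0.33 [ 441. -134.    2.]
mask notched_rest 0.88 ctr 643 -109 size 51 107 xyaw 13.7 pca 13.8
  pin notched_rest 0.81 [ 639. -112.    1.]
mask round_rest 0.95 ctr 630 61 size 67 71 xyaw -43.2 pca -66.0
mask round_rest 0.24 ctr 644 -109 size 47 106 xyaw 12.7 pca 12.5
  pin round_rest 0.65 [628.  61.  -0.]
```

```bash
python3 -m creep '[1,0,-20,0,0,-0.187,0, 1,0,-20,0,0,-0.187,0, 1,0,-20,0,0,-0.187,0, 1,0,-20,0,0,-0.187,0, 1,0,-20,0,0,-0.187,0]'
```

```text
t: 2.48
tool_pos: [0.2148, -0.5333, 0.2828]
eef_rot: [-90.0, -0.0, -14.1]
force: [-0.0, -0.7, 0.2]
grip_width: 0.0918
```

```bash
python3 -m creep '[1,0,0,0,0,-0.123,0, 1,0,0,0,0,-0.123,0, 1,42,0,43,0,0,0, 1,42,0,43,0,0,0, 1,42,0,43,0,0,0]'; python3 -m creep '[1,42,10,43,0,0,0, 1,42,15,43,0,0,0, 1,17,20,20,0,0,0, 1,0,20,0,0,0,0, 1,0,0,0,0,0,0]'
python3 - <<'E'
from h import *
c=look("wrist",[("shaker",.0)])
cv2.imwrite("pics/w1.png",c["pixels"][:,:,::-1])
E
```

```text
t: 3.1
tool_pos: [0.3427, -0.404, 0.2823]
eef_rot: [-90.0, -0.0, -0.4]
force: [0.9, 0.7, -0.0]
grip_width: 0.0918
t: 3.72
tool_pos: [0.4427, -0.2988, 0.2156]
eef_rot: [-89.9, 0.1, -0.4]
force: [0.0, 0.2, -0.5]
grip_width: 0.0918
mask shaker 0.77 ctr 441 -302 size 40 51 xyaw -0.4 pca 1.7
  pin shaker 0.74 [ 442. -296.   -2.]
```

View pics/w1.png

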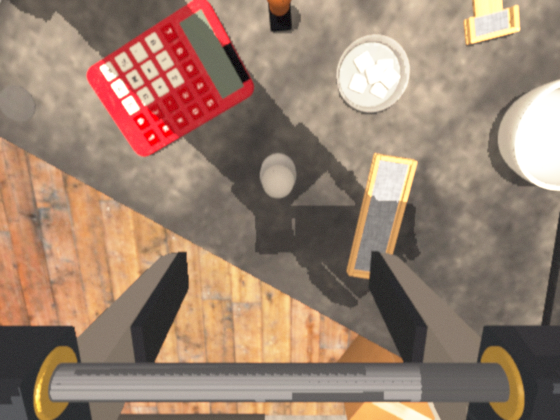

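The wrist view shows the shaker at (277,175), centred at about (442,-298) mm, with the long tray clear of it to the right.

```bash
python3 -m creep '[1,0,60,0,0,0,0, 1,0,60,0,0,0,0, 1,0,40,0,0,0,0, 1,0,27,0,0,0,0, 1,0,0,0,0,0,0]' 20; python3 -m creep '[-1,0,0,0,0,0,0, -1,0,0,0,0,0,0, -1,0,0,0,0,0,0, -1,0,0,0,0,0,0, -1,0,0,0,0,0,0]' 20
```

```text
t: 4.5
tool_pos: [0.4423, -0.2995, 0.0291]
eef_rot: [-89.9, 0.1, -0.5]
force: [-0.9, -0.3, 1.3]
grip_width: 0.0918
t: 5.12
tool_pos: [0.4434, -0.3, 0.0303]
eef_rot: [-90.0, -0.0, -0.4]
force: [-0.2, 0.1, -0.7]
grip_width: 0.044
```

```bash
python3 -m creep '[-1,0,0,0,0,0,0, -1,0,0,0,0,0,0, -1,0,-40,0,0,0,0, -1,0,-50,0,0,0,0, -1,0,-50,0,0,0,0]' 20; python3 -m creep '[-1,23,0,45,0,0,0, -1,23,0,45,0,0,0, -1,23,0,45,0,0,0, -1,23,0,45,0,0,0, -1,23,0,45,0,0,0]'; python3 -m creep '[-1,23,0,45,0,0,0, -1,23,0,45,0,0,0, -1,24,0,45,0,0,0, -1,0,0,0,0,0,0, -1,0,0,0,0,0,0]'
python3 - <<'E'
from h import *
c=look("wrist",[("round_rest",.014),("shaker",.1)])
cv2.imwrite("pics/w2.png",c["pixels"][:,:,::-1])
E
```

```text
t: 5.75
tool_pos: [0.443, -0.2996, 0.1712]
eef_rot: [-90.0, 0.0, -0.4]
force: [-0.6, -0.5, -0.0]
grip_width: 0.0281
t: 6.38
tool_pos: [0.5604, -0.0742, 0.1699]
eef_rot: [-90.0, 0.0, -0.4]
force: [-0.2, -0.7, -0.7]
grip_width: 0.0281
t: 7.0
tool_pos: [0.6304, 0.0584, 0.1696]
eef_rot: [-90.0, 0.1, -0.4]
force: [0.5, -0.2, -1.1]
grip_width: 0.0282
mask round_rest 0.72 ctr 633 69 size 60 70 xyaw 82.2 pca 82.1
mask round_rest 0.26 ctr 643 -104 size 47 104 xyaw 9.3 pca 11.5
  pin round_rest 0.73 [636.  61.   2.]
  pin round_rest 0.7 [ 646. -110.   -2.]
mask shaker 0.92 ctr 629 29 size 52 85 xyaw -2.0 pca 2.5
  pin shaker 0.94 [628.  63. 142.]
```

View pics/w2.png

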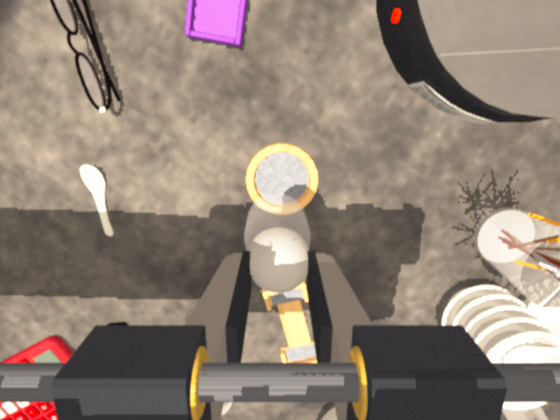

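The wrist view shows the shaker held between the fingers with its cap at (278,255), and the round rest at (283,178). A width of 28 mm is less than I expected for the body, so I'll check from the side.

```bash
python3 - <<'E'
from h import *
c=look("side",[("shaker",.1),("round_rest",.014)])
cv2.imwrite("pics/s1.png",cv2.resize(c["pixels"][50:300,200:450,::-1],(600,600)))
E
```

```text
mask shaker 0.63 ctr 643 241 size 43 231 xyaw -4.8 pca -5.5
  pin shaker 0.75 [633.  63. 137.]
mask round_rest 0.79 ctr 631 49 size 70 89 xyaw -5.4 pca -1.3
  pin round_rest 0.6 [631.  56.  -4.]
```

View pics/s1.png

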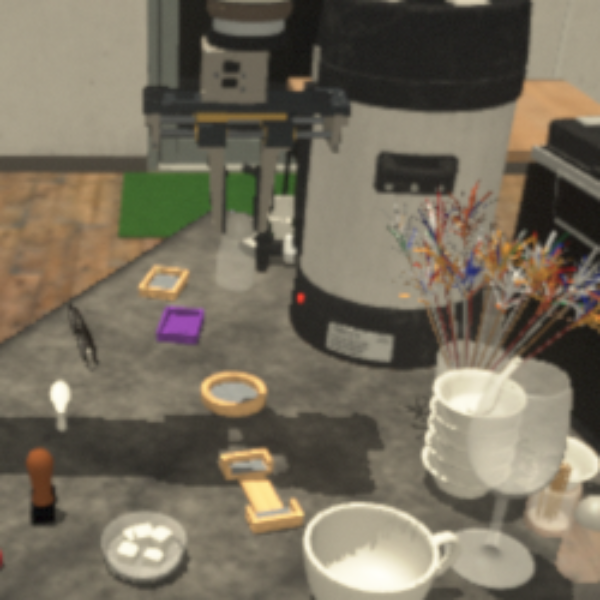

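Upright in the grip at (238,250), directly over the round rest at (235,392). Lowering.

```bash
python3 -m creep '[-1,1,50,0,0,0,0, -1,0,45,0,0,0,0, -1,0,24,0,0,0,0, -1,0,10,0,0,0,0, -1,0,0,0,0,0,0]'; python3 -m creep '[-1,0,2,0,0,0,0, -1,0,2,0,0,0,0, -1,0,0,0,0,0,0, -1,0,0,0,0,0,0, -1,0,0,0,0,0,0]'
```

```text
t: 8.12
tool_pos: [0.6319, 0.0587, 0.0413]
eef_rot: [-90.0, 0.0, -0.4]
force: [0.4, -0.9, -0.9]
grip_width: 0.0282
t: 8.75
tool_pos: [0.632, 0.0587, 0.0373]
eef_rot: [-90.0, -0.0, -0.4]
force: [0.4, -0.7, -0.4]
grip_width: 0.0282
```

```bash
python3 -m creep '[-1,0,1,0,0,0,0, -1,0,1,0,0,0,0, -1,0,0,0,0,0,0, -1,0,0,0,0,0,0, -1,0,0,0,0,0,0]';python3 -m creep '[-1,0,1,0,0,0,0, -1,0,0,0,0,0,0, -1,0,0,0,0,0,0, -1,0,0,0,0,0,0, -1,0,0,0,0,0,0]'
```

```text
t: 9.38
tool_pos: [0.6319, 0.0587, 0.0353]
eef_rot: [-90.0, -0.0, -0.4]
force: [0.7, -0.3, -1.4]
grip_width: 0.028
t: 10.0
tool_pos: [0.6322, 0.0588, 0.0351]
eef_rot: [-90.0, -0.0, -0.4]
force: [-1.7, 0.2, 6.0]
grip_width: 0.028
```

Contact (6 N). Release and rise.

```bash
python3 -m creep '[1,0,0,0,0,0,0, 1,0,0,0,0,0,0, 1,0,0,0,0,0,0, 1,0,0,0,0,0,0, 1,0,0,0,0,0,0]'; python3 -m creep '[1,0,-40,0,0,0,0, 1,0,-60,0,0,0,0, 1,0,-60,0,0,0,0, 1,-25,0,-55,0,0,0, 1,-25,0,-55,0,0,0]'; python3 -m creep '[1,-50,0,-30,0,0,0, 1,-50,0,-30,0,0,0, 1,-40,0,-20,0,0,0, 1,0,0,0,0,0,0, 1,0,0,0,0,0,0]'
python3 - <<'E'
from h import *
c=look("wrist",[("stamp",.012)])
cv2.imwrite("pics/w3.png",c["pixels"][:,:,::-1])
look("side",[("shaker",.1)])
E
```

```text
t: 10.62
tool_pos: [0.6319, 0.0587, 0.0341]
eef_rot: [-90.0, 0.0, -0.4]
force: [0.2, -0.2, 0.2]
grip_width: 0.0759
t: 11.25
tool_pos: [0.5812, -0.0519, 0.1955]
eef_rot: [-90.1, -0.1, -0.3]
force: [0.2, -0.3, -0.4]
grip_width: 0.0914
t: 11.88
tool_pos: [0.4413, -0.1299, 0.1946]
eef_rot: [-90.0, -0.1, -0.4]
force: [-0.1, 0.4, -0.9]
grip_width: 0.0915
mask stamp 0.8 ctr 443 -129 size 27 49 xyaw -0.5 pca 2.5
  pin stamp 0.7 [ 447. -127.    3.]
mask shaker 0.75 ctr 621 -32 size 33 138 xyaw -5.4 pca -4.7
  pin shaker 0.79 [633.  63.   4.]
```

View pics/w3.png

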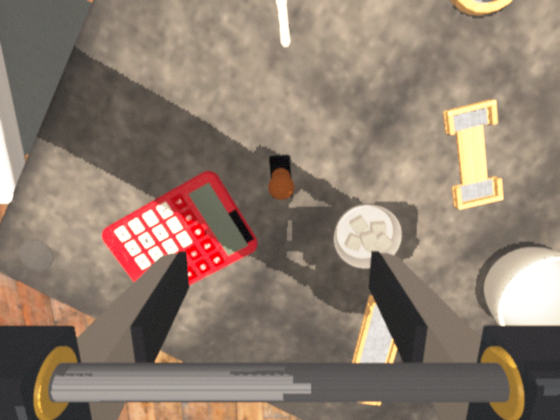

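Stamp: the foot's top edge is at row 155 and the handle at (281,183), aligned with the tool axes. The shaker's origin reads (633,63,4), so it sits inside its rest. Now to grasp the stamp with the opening reduced.

```bash
python3 -m creep '[0.3,2,60,1,0,0,0, 0.3,0,50,0,0,0,0, 0.3,0,40,0,0,0,0, 0.3,0,22,0,0,0,0, 0.3,0,0,0,0,0,0]' 20; python3 -m creep '[-1,0,0,0,0,0,0, -1,0,0,0,0,0,0, -1,0,0,0,0,0,0, -1,0,0,0,0,0,0, -1,0,0,0,0,0,0]' 20
```

```text
t: 12.8
tool_pos: [0.4412, -0.1278, 0.0205]
eef_rot: [-89.9, 0.2, -0.4]
force: [0.2, -0.5, -0.5]
grip_width: 0.0596
t: 13.42
tool_pos: [0.443, -0.1292, 0.0226]
eef_rot: [-90.0, -0.1, -0.4]
force: [0.8, -0.1, 1.1]
grip_width: 0.0221
```

```bash
python3 -m creep '[-1,0,0,0,0,0,0, -1,0,0,0,0,0,0, -1,0,-50,0,0,0,0, -1,0,-60,0,0,0,0, -1,0,-30,0,0,0,0]' 20; python3 -m creep '[-1,13,0,53,0,0,0, -1,13,0,53,0,0,0, -1,13,0,53,0,0,0, -1,13,0,53,0,0,0, -1,13,0,53,0,0,0]'; python3 -m creep '[-1,12,0,53,0,0,0, -1,12,0,53,0,0,0, -1,12,0,53,0,0,0, -1,12,0,48,0,0.149,0, -1,0,0,0,0,0.149,0]'
python3 - <<'E'
from h import *
c=look("wrist",[("short_rest",.014),("stamp",.14)])
cv2.imwrite("pics/w4.png",c["pixels"][:,:,::-1])
print(observe()["tool_pos"],observe()["eef_rot"])
E
```

```text
t: 14.05
tool_pos: [0.4435, -0.1296, 0.1652]
eef_rot: [-90.1, -0.2, -0.4]
force: [0.8, 0.0, -0.9]
grip_width: 0.0218
t: 14.68
tool_pos: [0.5091, 0.1373, 0.1616]
eef_rot: [-90.0, 0.1, -0.4]
force: [0.6, -0.6, -1.2]
grip_width: 0.0219
t: 15.3
tool_pos: [0.5579, 0.3451, 0.1603]
eef_rot: [-90.1, 0.1, -17.5]
force: [-0.3, -1.0, -0.6]
grip_width: 0.0217
mask short_rest 0.67 ctr 559 347 size 51 71 xyaw -17.6 pca 1.8
mask short_rest 0.55 ctr 600 230 size 30 81 xyaw 14.0 pca 3.6
  pin short_rest 0.81 [560. 344.  -1.]
  pin short_rest 0.64 [582. 223.   1.]
mask stamp 0.63 ctr 555 336 size 29 65 xyaw -17.5 pca -16.2
  pin stamp 0.86 [560. 348. 142.]
  pin stamp 0.15 [554. 342.   1.]
[0.55862251 0.34159819 0.16177676] [-9.00387536e+01  4.06764822e-02 -1.73744939e+01]
```

View pics/w4.png

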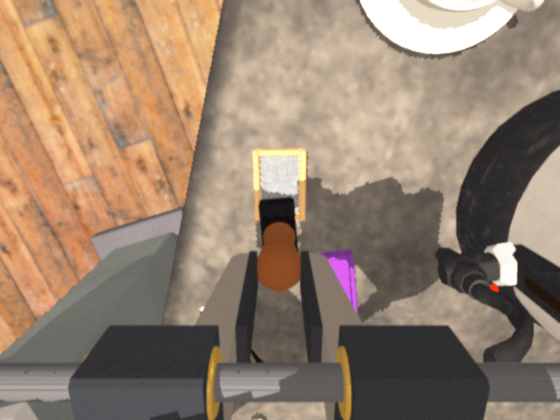

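The stamp (277,260) is held upright and aligned with the tan short tray (280,185). Lowering.

```bash
python3 -m creep '[-1,-1,50,0,0,0,0, -1,0,45,0,0,0,0, -1,0,25,0,0,0,0, -1,0,9,0,0,0,0, -1,0,0,0,0,0,0]'; python3 -m creep '[-1,0,2,0,0,0,0, -1,0,0,0,0,0,0, -1,0,1,0,0,0,0, -1,0,0,0,0,0,0, -1,0,0,0,0,0,0]'
```

```text
t: 16.18
tool_pos: [0.5581, 0.3422, 0.0335]
eef_rot: [-90.0, -0.0, -17.5]
force: [0.7, -0.5, 0.2]
grip_width: 0.0213
t: 16.8
tool_pos: [0.558, 0.3426, 0.0303]
eef_rot: [-90.0, -0.0, -17.5]
force: [0.2, -0.3, -0.9]
grip_width: 0.0213
```

```bash
python3 -m creep '[-1,0,1,0,0,0,0, -1,0,1,0,0,0,0, -1,0,0,0,0,0,0, -1,0,0,0,0,0,0, -1,0,0,0,0,0,0]'; python3 -m creep '[-1,0,1,0,0,0,0, -1,0,0,0,0,0,0, -1,0,0,0,0,0,0, -1,0,0,0,0,0,0, -1,0,0,0,0,0,0]'
```

```text
t: 17.42
tool_pos: [0.5579, 0.3425, 0.0282]
eef_rot: [-90.0, 0.0, -17.5]
force: [0.0, -0.0, -0.9]
grip_width: 0.0214
t: 18.05
tool_pos: [0.5583, 0.3427, 0.0279]
eef_rot: [-90.0, -0.0, -17.5]
force: [-2.3, 0.1, 6.4]
grip_width: 0.0214
```

Contact at the expected height (28 mm). Release and go to the spectacles.

```bash
python3 -m creep '[0.3,0,0,0,0,0,0, 0.3,0,0,0,0,0,0, 0.3,0,0,0,0,0,0, 0.3,0,-40,0,0,0,0, 0.3,0,-60,0,0,0,0]'; python3 -m creep '[0.3,0,-60,0,0,-0.172,0, 0.3,0,0,0,0,-0.172,0, 0.3,0,0,0,0,-0.172,0, 0.3,-32,0,-33,0,0,0, 0.3,-32,0,-33,0,0,0]'; python3 -m creep '[0.3,-32,0,-33,0,0,0, 0.3,-32,0,-33,0,0,0, 0.3,0,0,0,0,0,0, 0.3,0,0,0,0,0,0, 0.3,0,0,0,0,0,0]'
python3 - <<'E'
from h import *
c=look("wrist",[("spectacles",.03)])
cv2.imwrite("pics/w5.png",c["pixels"][:,:,::-1])
look("side",[("stamp",.1)])
E
```

```text
t: 18.68
tool_pos: [0.5559, 0.3417, 0.1254]
eef_rot: [-90.2, 0.3, -17.5]
force: [0.4, 0.4, 0.8]
grip_width: 0.0599
t: 19.3
tool_pos: [0.5084, 0.2637, 0.1866]
eef_rot: [-90.0, 0.0, 12.1]
force: [0.4, -0.3, 1.0]
grip_width: 0.0595
t: 19.92
tool_pos: [0.461, 0.1874, 0.1873]
eef_rot: [-90.0, -0.0, 12.1]
force: [0.5, 0.0, -0.1]
grip_width: 0.0598
mask spectacles 0.79 ctr 459 191 size 19 120 xyaw 12.5 pca 12.8
  pin spectacles 0.64 [457. 187.   2.]
mask stamp 0.66 ctr 556 196 size 19 128 xyaw -0.6 pca -0.0
  pin stamp 0.58 [553. 344.   8.]
```

View pics/w5.png

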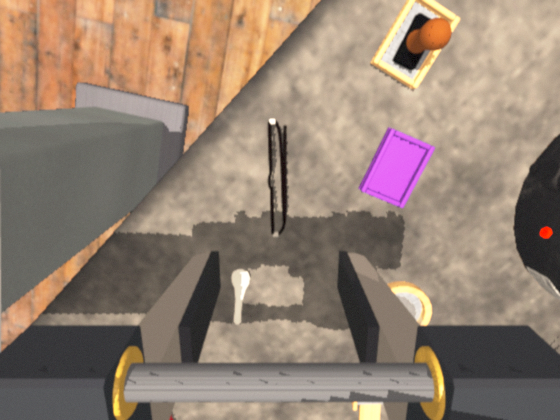

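The stamp stands in the tan tray (412,45). The spectacles run straight down the image at column 277, at about (458.5,189) mm and aligned with the tool. Grasping.

```bash
python3 -m creep '[0.3,-2,60,2,0,0,0, 0.3,0,50,0,0,0,0, 0.3,0,40,0,0,0,0, 0.3,0,23,0,0,0,0, 0.3,0,0,0,0,0,0]' 15; python3 -m creep '[-1,0,0,0,0,0,0, -1,0,0,0,0,0,0, -1,0,0,0,0,0,0, -1,0,0,0,0,0,0, -1,0,0,0,0,0,0]' 15;  python3 -m creep '[-1,0,0,0,0,0,0, -1,0,0,0,0,0,0, -1,0,-40,0,0,0,0, -1,0,-60,0,0,0,0, -1,0,-50,0,0,0,0]' 15
```

```text
t: 20.85
tool_pos: [0.4561, 0.188, 0.0124]
eef_rot: [-90.0, 0.3, 12.1]
force: [0.5, -0.2, 0.1]
grip_width: 0.06
t: 21.48
tool_pos: [0.4581, 0.1882, 0.0144]
eef_rot: [-90.0, -0.0, 12.1]
force: [0.0, 0.2, 0.5]
grip_width: 0.012
t: 22.1
tool_pos: [0.4582, 0.1882, 0.1664]
eef_rot: [-90.0, -0.1, 12.1]
force: [1.6, 0.4, 0.1]
grip_width: 0.0004
```

Width 0.4 mm, so I may have lost them. Looking.

```bash
python3 - <<'E'
from h import *
c=look("wrist",[("spectacles",.03)])
s=look("side",[("spectacles",.03)])
cv2.imwrite("pics/w6.png",np.vstack([c["pixels"][100:340,140:420,::-1],s["pixels"][100:340,120:400,::-1]]))
E
```

```text
mask spectacles 0.89 ctr 459 191 size 19 118 xyaw 13.4 pca 12.7
  pin spectacles 0.81 [456. 187.   3.]
mask spectacles 0.57 ctr 457 166 size 18 129 xyaw 14.1 pca 14.8
  pin spectacles 0.56 [461. 188.   2.]
```

View pics/w6.png

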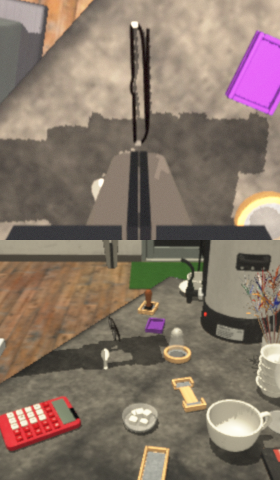

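The spectacles still stand where they were, unmoved: crop column 140, and the mask centre unchanged. The fingers closed above or beside anything solid, so I'll take a closer oblique look.

```bash
python3 -m creep '[0.3,0,0,-60,0,0,0, 0.3,0,40,-50,0,0,0, 0.3,0,50,0,0,0,0, 0.3,0,0,0,0,0,0, 0.3,0,0,0,0,0,0]' 30
python3 - <<'E'
from h import *
c=look("wrist",[("spectacles",.03)])
cv2.imwrite("pics/w7.png",cv2.resize(c["pixels"][:,:,::-1],(800,600)))
E
```

```text
t: 23.02
tool_pos: [0.481, 0.0822, 0.0758]
eef_rot: [-90.0, -0.0, 12.1]
force: [0.8, 0.7, 0.5]
grip_width: 0.0483
mask spectacles 0.92 ctr 462 174 size 19 89 xyaw 12.9 pca 11.4
  pin spectacles 0.76 [458. 190.   3.]
```

View pics/w7.png

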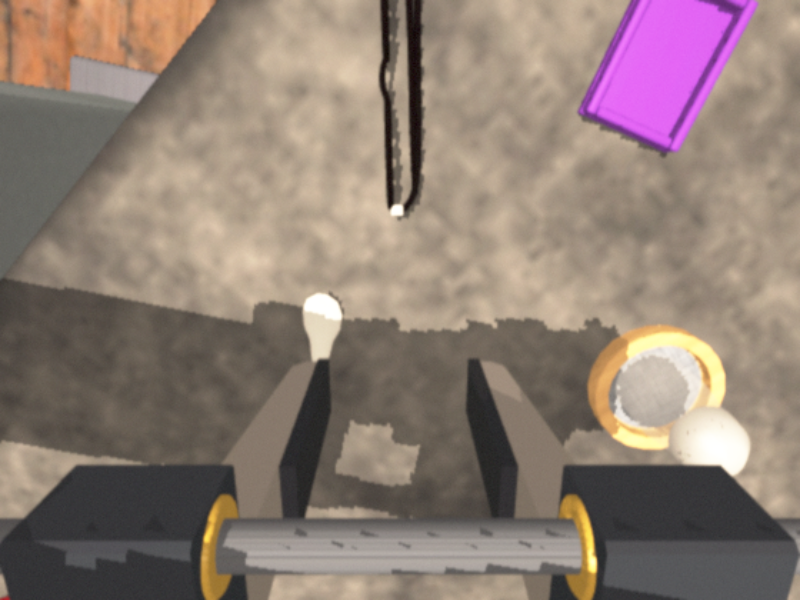

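The camera looks straight down. The frame's nose bridge is at (385,75), about 18 mm wide with the temples, and the front shaker is in its rest. All three grasps make sense if the real fingertips end higher than the reported TCP: the shaker was held at its cap, and the fingers closed above the glasses. I'll check that from the pixel gap of the fingertips.

```bash
python3 - <<'E'
from h import *
c=snap("wrist"); H=np.array(c["hand_eye"]); print(np.round(H,3),c["f"],c["cx"],c["cy"])
for w,u1,u2,v in((.0918,188,371,253),(.0483,330*.7,468*.7,360*.7),(.0282,249,309,253),(.0598,220,338,252)):
    d=c["f"]*w/(u2-u1); p=H@[((u1+u2)/2-c["cx"])/c["f"]*d,(v-c["cy"])/c["f"]*d,d,1]; print(w,round(d,4),np.round(p[:3],4))
E
```

```text
[[ 1.    -0.001 -0.    -0.   ]
 [-0.    -0.296  0.955 -0.203]
 [-0.001 -0.955 -0.296  0.084]
 [ 0.     0.     0.     1.   ]] 370.6684080868118 278.487382454611 209.98057421548668
0.0918 0.1859 [ 0.0003 -0.0321  0.0085]
0.0483 0.1853 [ 0.0002 -0.0325  0.0092]
0.0282 0.1742 [ 0.     -0.0429  0.0133]
0.0598 0.1878 [ 0.     -0.0302  0.0082]
```

The fingertips really do end about 31 mm behind the reported TCP, consistent with the grasps, so I'll go 31 mm lower from here on. Re-grasp with TCP z ≈ -0.018, which puts the tips at about 13 mm.

```bash
python3 -m creep '[0.3,0,0,60,0,0,0, 0.3,0,0,49,0,0,0, 0.3,0,40,0,0,0,0, 0.3,0,35,0,0,0,0, 0.3,0,10,0,0,0,0]' 15; python3 -m creep '[0.3,0,4,0,0,0,0, 0.3,0,4,0,0,0,0, 0.3,0,0,0,0,0,0, -1,0,0,0,0,0,0, -1,0,0,0,0,0,0]' 15;  python3 -m creep '[-1,0,0,0,0,0,0, -1,0,0,0,0,0,0, -1,0,0,0,0,0,0, -1,0,0,0,0,0,0, -1,0,0,0,0,0,0]' 15
```

```text
t: 23.85
tool_pos: [0.4567, 0.1886, -0.0109]
eef_rot: [-90.0, 0.1, 12.1]
force: [0.5, -0.1, 1.2]
grip_width: 0.0598
t: 24.48
tool_pos: [0.4583, 0.1884, -0.0175]
eef_rot: [-90.0, -0.0, 12.1]
force: [0.0, 0.4, -0.7]
grip_width: 0.0418
t: 25.1
tool_pos: [0.458, 0.1884, -0.0178]
eef_rot: [-90.0, 0.0, 12.1]
force: [-0.4, 0.3, 0.5]
grip_width: 0.018
```

Gripped at 18 mm. On to the long tray.

```bash
python3 -m creep '[-1,0,-40,0,0,0,0, -1,0,-60,0,0,0,0, -1,0,-50,0,0,0.129,0, -1,0,0,0,0,0.129,0, -1,0,0,0,0,0.129,0]' 15; python3 -m creep '[-1,19,0,-52,0,0,0, -1,19,0,-52,0,0,0, -1,19,0,-52,0,0,0, -1,19,0,-52,0,0,0, -1,19,0,-52,0,0,0]'; python3 -m creep '[-1,19,0,-52,0,0,0, -1,19,0,-52,0,0,0, -1,19,0,-52,0,0,0, -1,19,0,-52,0,0,0, -1,20,0,-50,0,0,0]';python3 -m creep '[-1,0,0,0,0,0,0, -1,0,0,0,0,0,0, -1,0,0,0,0,0,0, -1,0,0,0,0,0,0, -1,0,0,0,0,0,0]'
python3 - <<'E'
from h import *
c=look("wrist",[("long_rest",.014),("spectacles",observe()["tool_pos"][2]+.045)])
cv2.imwrite("pics/w8.png",c["pixels"][:,:,::-1])
E
```

```text
t: 25.72
tool_pos: [0.4584, 0.1885, 0.133]
eef_rot: [-90.0, -0.1, -10.3]
force: [-0.6, -0.3, -0.6]
grip_width: 0.0179
t: 26.35
tool_pos: [0.506, -0.086, 0.1322]
eef_rot: [-90.0, -0.0, -10.1]
force: [1.8, 0.7, 0.2]
grip_width: 0.018
t: 26.98
tool_pos: [0.5553, -0.3568, 0.1319]
eef_rot: [-90.0, 0.0, -10.1]
force: [1.7, -0.6, -0.0]
grip_width: 0.0184
t: 27.6
tool_pos: [0.5555, -0.3544, 0.1324]
eef_rot: [-90.0, -0.0, -10.0]
force: [0.4, 0.2, 0.1]
grip_width: 0.0177
mask long_rest 0.57 ctr 560 -353 size 47 148 xyaw -9.2 pca -8.7
  pin long_rest 0.8 [ 557. -350.    0.]
mask spectacles 0.89 ctr 556 -346 size 17 108 xyaw -10.4 pca -9.7
  pin spectacles 0.64 [ 553. -355.  150.]
```

View pics/w8.png

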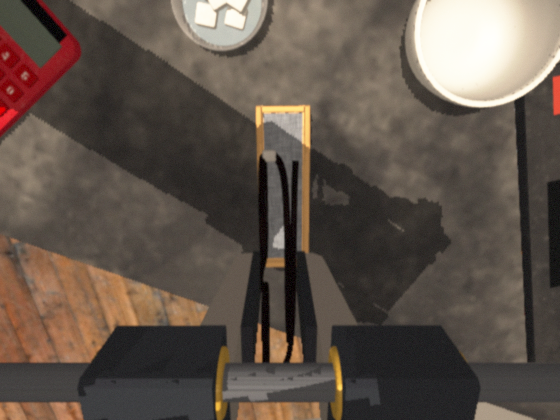

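The spectacles hang aligned over the long tray (283,185), yaw within about 1°. Shift +3 mm in x and lower.

```bash
python3 -m creep '[-1,3,50,1,0,0,0, -1,0,50,0,0,0,0, -1,0,30,0,0,0,0, -1,0,10,0,0,0,0, -1,0,0,0,0,0,0]'; python3 -m creep '[-1,0,2,0,0,0,0, -1,0,1,0,0,0,0, -1,0,0,0,0,0,0, -1,0,0,0,0,0,0, -1,0,0,0,0,0,0]';  python3 -m creep '[-1,0,1,0,0,0,0, -1,0,1,0,0,0,0, -1,0,0,0,0,0,0, -1,0,0,0,0,0,0, -1,0,0,0,0,0,0]'
```

```text
t: 28.48
tool_pos: [0.5586, -0.3547, -0.0076]
eef_rot: [-90.0, -0.0, -10.1]
force: [-0.4, -0.5, -0.2]
grip_width: 0.0179
t: 29.1
tool_pos: [0.5585, -0.3546, -0.0107]
eef_rot: [-90.0, -0.0, -10.1]
force: [-0.7, 0.4, -0.6]
grip_width: 0.018
t: 29.72
tool_pos: [0.5585, -0.3546, -0.0128]
eef_rot: [-90.0, -0.0, -10.1]
force: [-0.9, 0.8, 0.9]
grip_width: 0.0178
```

```bash
python3 -m creep '[-1,0,1,0,0,0,0, -1,0,0,0,0,0,0, -1,0,0,0,0,0,0, -1,0,0,0,0,0,0, -1,0,0,0,0,0,0]'
```

```text
t: 30.35
tool_pos: [0.5586, -0.3547, -0.0128]
eef_rot: [-90.0, 0.0, -10.1]
force: [-2.4, 1.3, 6.2]
grip_width: 0.0179
```

Contact, 6 N. Release and go to the spoon.

```bash
python3 -m creep '[0,0,0,0,0,0,0, 0,0,0,0,0,0,0, 0,0,0,0,0,0,0, 0,0,0,0,0,0,0, 0,0,-20,0,0,0,0]';python3 -m creep '[0,0,-50,0,0,0,0, 0,0,-60,0,0,0,0, 0,0,-20,0,0,-0.115,0, 0,0,0,0,0,-0.115,0, 0,-14,0,57,0,0,0]'; python3 -m creep '[0,-14,0,57,0,0,0, 0,-14,0,57,0,0,0, 0,-14,0,57,0,0,0, 0,-14,0,57,0,0,0, 0,-14,0,57,0,0,0]'; python3 -m creep '[0,-14,0,57,0,0,0, 0,0,0,0,0,0,0, 0,0,0,0,0,0,0, 0,0,0,0,0,0,0, 0,0,0,0,0,0,0]'
python3 - <<'E'
from h import *
c=look("wrist",[("spoon",.008)])
t=look("top",[("spectacles",.03)])
cv2.imwrite("pics/w9.png",np.vstack([c["pixels"][0:280,100:500,::-1],cv2.resize(t["pixels"][150:310,100:500,::-1],(400,160))]))
E
```

```text
t: 30.98
tool_pos: [0.5571, -0.3533, 0.0049]
eef_rot: [-89.9, 0.2, -10.1]
force: [-0.0, -0.1, 0.4]
grip_width: 0.0462
t: 31.6
tool_pos: [0.542, -0.3009, 0.1377]
eef_rot: [-90.2, -0.1, 3.0]
force: [0.2, 0.1, -0.5]
grip_width: 0.046
t: 32.22
tool_pos: [0.456, -0.0161, 0.1378]
eef_rot: [-90.0, -0.2, 3.1]
force: [-0.5, 0.3, -0.4]
grip_width: 0.046
t: 32.85
tool_pos: [0.4395, 0.0375, 0.1363]
eef_rot: [-90.0, -0.0, 3.0]
force: [-0.1, -0.1, -0.1]
grip_width: 0.0457
mask spoon 0.97 ctr 443 41 size 20 76 xyaw 3.7 pca 6.2
mask spoon 0.65 ctr 630 63 size 71 72 xyaw -16.3 pca -19.7
  pin spoon 0.71 [443.  42.   1.]
mask spectacles 0.55 ctr 555 -355 size 18 81 xyaw -8.8 pca -8.4
  pin spectacles 0.7 [ 556. -352.    5.]
  pin spectacles 0.32 [558. 344.   0.]
```

View pics/w9.png

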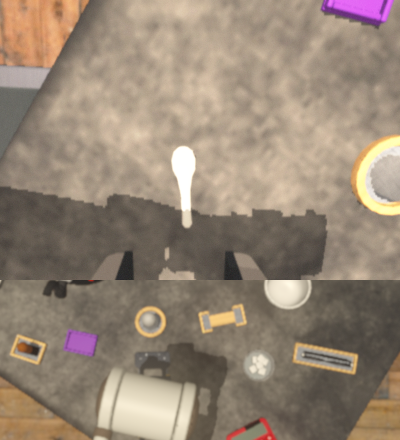

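The spectacles lie in the long tray (325,357 in the lower panel), the stamp is in the tan tray and the shaker in the round rest. The spoon runs from (182,150) to (187,225) in the upper panel, centred at about (442,40) mm with yaw about 6°.

```bash
python3 -m creep '[0,3,60,3,0,-0.056,0, 0,0,60,0,0,0,0, 0,0,30,0,0,0,0, 0,0,11,0,0,0,0, 0,0,2,0,0,0,0]' 10; python3 -m creep '[0,0,1,0,0,0,0, 0,0,0,0,0,0,0, 0,0,1,0,0,0,0, 0,0,0,0,0,0,0, 0,0,0,0,0,0,0]'
```

```text
t: 33.78
tool_pos: [0.4424, 0.0416, -0.0266]
eef_rot: [-90.0, -0.0, 6.3]
force: [0.3, -0.7, 0.8]
grip_width: 0.0461
t: 34.4
tool_pos: [0.442, 0.0417, -0.0287]
eef_rot: [-90.0, -0.0, 6.3]
force: [-0.3, -0.1, -0.5]
grip_width: 0.0459
```

```bash
python3 -m creep '[-1,0,0,0,0,0,0, -1,0,0,0,0,0,0, -1,0,0,0,0,0,0, -1,0,0,0,0,0,0, -1,0,0,0,0,0,0]' 10; python3 -m creep '[-1,0,0,0,0,0,0, -1,0,0,0,0,0,0, -1,0,0,0,0,0,0, -1,0,0,0,0,0,0, -1,0,0,0,0,0,0]' 10
```

```text
t: 35.02
tool_pos: [0.4419, 0.0417, -0.0289]
eef_rot: [-90.0, 0.0, 6.3]
force: [1.0, 0.3, -0.1]
grip_width: 0.0171
t: 35.65
tool_pos: [0.4419, 0.0417, -0.0288]
eef_rot: [-90.0, -0.0, 6.3]
force: [-0.1, 0.2, -0.5]
grip_width: 0.0171
```

```bash
python3 -m creep '[-1,0,-30,0,0,0,0, -1,0,-50,0,0,0,0, -1,0,-60,0,0,-0.122,0, -1,0,0,0,0,0,0, -1,0,0,0,0,0,0]'; python3 -m creep '[-1,32,0,-39,0,0,0, -1,32,0,-39,0,0,0, -1,32,0,-39,0,0,0, -1,32,0,-39,0,0,0, -1,32,0,-38,0,0,0]'; python3 -m creep '[-1,0,0,0,0,0,0, -1,0,0,0,0,0,0, -1,0,0,0,0,0,0, -1,0,0,0,0,0,0, -1,0,0,0,0,0,0]'
python3 - <<'E'
from h import *
c=look("wrist",[("notched_rest",.010),("spoon",observe()["tool_pos"][2]+.036)])
cv2.imwrite("pics/w10.png",c["pixels"][:,:,::-1])
E
```

```text
t: 36.28
tool_pos: [0.4415, 0.0418, 0.1106]
eef_rot: [-90.0, 0.0, 13.3]
force: [-1.0, 0.3, -1.3]
grip_width: 0.0172
t: 36.9
tool_pos: [0.6418, -0.1109, 0.1079]
eef_rot: [-89.8, 0.2, 13.2]
force: [-0.1, 0.1, 0.0]
grip_width: 0.0174
t: 37.52
tool_pos: [0.642, -0.1099, 0.1116]
eef_rot: [-90.0, -0.0, 13.3]
force: [-0.2, 0.4, -0.1]
grip_width: 0.0172
mask notched_rest 0.7 ctr 647 -108 size 49 108 xyaw 13.5 pca 23.7
  pin notched_rest 0.74 [ 647. -108.   -2.]
mask spoon 0.57 ctr 641 -112 size 20 73 xyaw 14.1 pca 18.4
  pin spoon 0.89 [ 643. -112.  144.]
```

View pics/w10.png

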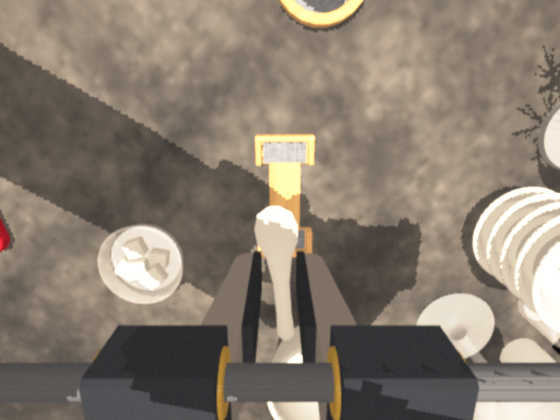

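The spoon (277,225)–(286,330) is turned about 4.5° against the rest's axis (285,150)–(290,240). Correct the yaw, shift by +3/+2 mm, and lower.

```bash
python3 -m creep '[-1,0,0,0,0,0.075,0, -1,3,50,1,0,0,0, -1,0,50,0,0,0,0, -1,0,27,0,0,0,0, -1,0,2,0,0,0,0]'; python3 -m creep '[-1,0,2,0,0,0,0, -1,0,0,0,0,0,0, -1,0,2,0,0,0,0, -1,0,0,0,0,0,0, -1,0,0,0,0,0,0]';  python3 -m creep '[-1,0,1,0,0,0,0, -1,0,1,0,0,0,0, -1,0,0,0,0,0,0, -1,0,0,0,0,0,0, -1,0,0,0,0,0,0]'
```

```text
t: 38.4
tool_pos: [0.6428, -0.1081, -0.0206]
eef_rot: [-89.8, 0.3, 9.0]
force: [0.5, 0.2, 0.9]
grip_width: 0.0176
t: 39.02
tool_pos: [0.6452, -0.1089, -0.0216]
eef_rot: [-90.0, -0.0, 9.0]
force: [-0.2, 0.1, -0.8]
grip_width: 0.0172
t: 39.65
tool_pos: [0.645, -0.1088, -0.0239]
eef_rot: [-90.0, 0.0, 9.0]
force: [1.0, 0.6, -0.1]
grip_width: 0.0175
```

```bash
python3 -m creep '[-1,0,1,0,0,0,0, -1,0,0,0,0,0,0, -1,0,0,0,0,0,0, -1,0,0,0,0,0,0, -1,0,0,0,0,0,0]'
```

```text
t: 40.28
tool_pos: [0.6452, -0.1089, -0.0241]
eef_rot: [-90.0, 0.0, 9.0]
force: [-1.7, 0.8, 5.2]
grip_width: 0.0173
```

Contact at the expected height. Release, rise and check everything.

```bash
python3 -m creep '[0,0,0,0,0,0,0, 0,0,0,0,0,0,0, 0,0,0,0,0,0,0, 0,0,0,0,0,0,0, 0,0,-20,0,0,0,0]';python3 -m creep '[0,0,-50,0,0,0,0, 0,0,-60,0,0,0,0, 0,0,-60,0,0,0,0, 0,-50,-30,0,0,0,0, 0,-50,-20,0,0,0,0]'; python3 -m creep '[0,-50,0,0,0,0,0, 0,-50,0,0,0,0,0, 0,-50,0,0,0,0,0, 0,0,0,0,0,0,0, 0,0,0,0,0,0,0]'
python3 - <<'E'
from h import *
c=look("side",[("shaker",.005),("stamp",.01),("spectacles",.03),("spoon",.01),("sugar_dish",0),("coffee_cup",0)])
cv2.imwrite("pics/s2.png",cv2.resize(c["pixels"][140:390,160:460,::-1],(720,600),interpolation=cv2.INTER_CUBIC))
t=look("top",[("spoon",.01),("notched_rest",.014),("stamp",.01),("shaker",.005)])
cv2.imwrite("pics/t2.png",cv2.resize(t["pixels"][150:300,100:480,::-1],(800,316),interpolation=cv2.INTER_CUBIC))
E
```

```text
t: 40.9
tool_pos: [0.6433, -0.1082, -0.0061]
eef_rot: [-89.9, 0.2, 9.0]
force: [0.0, -0.7, -0.3]
grip_width: 0.0463
t: 41.52
tool_pos: [0.5463, -0.1251, 0.2191]
eef_rot: [-90.2, -0.2, 9.0]
force: [0.2, -0.0, 0.5]
grip_width: 0.0461
t: 42.15
tool_pos: [0.3989, -0.1483, 0.2165]
eef_rot: [-90.1, -0.1, 9.0]
force: [0.1, 0.2, -0.3]
grip_width: 0.046
mask shaker 0.95 ctr 635 127 size 39 160 xyaw -5.7 pca -5.2
  pin shaker 0.86 [636.  62.   3.]
mask stamp 0.71 ctr 559 398 size 26 161 xyaw -1.5 pca -0.4
  pin stamp 0.7 [554. 342.   7.]
mask spectacles 0.61 ctr 557 -361 size 23 126 xyaw -10.8 pca -8.7
  pin spectacles 0.96 [ 559. -357.    6.]
mask spoon 0.47 ctr 642 -110 size 16 82 xyaw 6.4 pca 10.3
  pin spoon 0.71 [ 642. -109.    7.]
  pin spoon 0.54 [634.  60.  -1.]
mask sugar_dish 0.87 ctr 536 -181 size 74 92 xyaw -0.4 pca 1.9
  pin sugar_dish 0.57 [ 536. -192.    2.]
  pin sugar_dish 0.49 [632.  62.   2.]
mask coffee_cup 0.92 ctr 731 -199 size 127 157 xyaw -40.5 pca -26.0
  pin coffee_cup 0.88 [ 731. -251.   -2.]
mask spoon 0.73 ctr 643 -112 size 14 68 xyaw 9.2 pca 12.6
  pin spoon 0.74 [ 559. -352.    3.]
  pin spoon 0.53 [ 731. -254.    1.]
mask notched_rest 0.63 ctr 644 -109 size 49 107 xyaw 12.7 pca 13.3
  pin notched_rest 0.7 [ 641. -112.    1.]
  pin notched_rest 0.53 [632.  63.   6.]
mask stamp 0.56 ctr 557 344 size 24 52 xyaw -18.1 pca -17.6
  pin stamp 0.6 [555. 340.   4.]
mask shaker 0.66 ctr 631 64 size 38 43 xyaw -87.9 pca -76.8
  pin shaker 0.53 [636.  59.   5.]
```

View pics/s2.png

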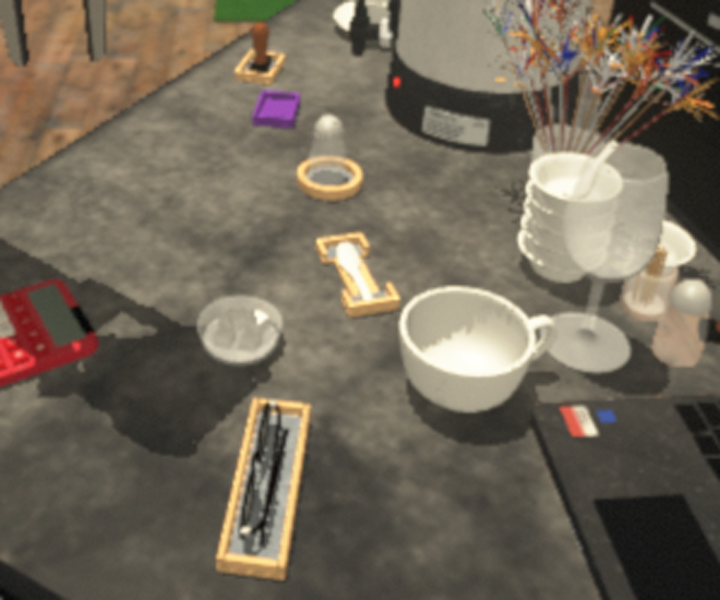

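View pics/t2.png

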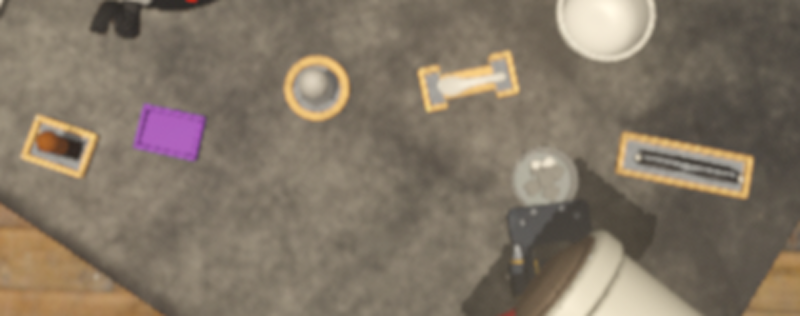

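All four sit in their rests: shaker (330,150), stamp (260,50), spoon (350,270) and spectacles (265,480) in the side view. The top view agrees, and the cup and dish have not moved.

```bash
python3 -c "
from workcell import *
print(hand_in())"
```

```text
the job is handed in; nothing more can be done
None
```

All four things are in their rests and the job is handed in, at about 43 s of the 106 s allowed. I placed them in the order asked: shaker in the round rest, stamp in the tan short tray, spectacles in the long tray, spoon in the dogbone rest.

- **Seating:** each one met its rest's floor at the expected height, with a contact force of 5–6 N. The last side and top pictures show the shaker, stamp and spectacles upright and the spoon flat between the cradles, all inside the rims. The last network origin readings agree with the rest positions to about 5 mm.
- **Cup and sugar dish:** they read as unmoved, within 4 mm.

Some readings disagreed along the way:

- **Fingertip position:** the fingers really end about 31 mm behind the reported TCP. Because of this I held the shaker by its cap, and the first try at the spectacles closed above them without touching them. I corrected for it and re-gripped.
- **Spoon angle:** the spoon turned about 4.5° relative to the gripper. I corrected this before placing, and it ended within a few degrees of its rest's axis.
- **Network readings:** the last top-view origin readings for the spoon landed on other objects. Its outline in the same picture and the side-view reading both put it in its rest.

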